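Refit the keyed knob on the display-light control and hold it pressed home

TASK

On the display-light control box, first turn the fitted dimmer knob anticlockwise (seen from above) all the way to its off stop. Then pick up the loose black knob, turn it so that the flat in its bore (under the white line) matches the flat of the bare D-shaped shaft, push it onto the shaft and press until the spring collar beneath it is fully down. Finish while still gripping the knob and holding it pressed down, so that its set screw can be tightened; do not disturb the two thimbles or the ring box, and do not touch the tilting bin.

Things in the scene. Friction and masses are not known exactly. Their poses are not given: they have to be found in the camera images.
- unit: Low walnut control box with a pale brass top plate, 120 (x) x 210 (y) x 35 mm high, fixed on the glass shelf; origin at the centre of its underside, x and y along its sides. The fitted dimmer knob stands on it at y = +55 mm, the bare shaft with its collar at y = -55 mm (both at x = 0).
- dimmer_grip (a point): Grip point of the fitted black dimmer knob: on its vertical axis, 37 mm above the plate. A disc (44 mm across, top 14 mm above the plate) carries an upright bar grip 42 mm long, 14 mm thick, up to 44 mm above the plate. The point turns with the knob: x along the bar, y across its thickness, z up; a white stripe on top marks the bar's -x end.
- dimmer (a joint): Angle of the dimmer knob in rad: 0 is the off stop (anticlockwise end, hard stop), and it grows clockwise seen from above. It starts at 0.5 to 1.2. At 0 the bar lies along the box's x axis. Light friction (0.03 N m); it stays where it is left.
- shaft_tip (a point): Centre of the tip of the bare aluminium D-shaft, upright, 22 mm above the plate. Diameter 12 mm, one side cut to a flat 2.5 mm from the axis; the last 3 mm taper as a lead-in. Site x axis: horizontally from the axis out through the flat; z up. A red tab at the shaft's foot, 17 to 31 mm from the axis, turns with it and points along +x. The shaft can turn, with stiff friction (0.06 N m).
- collar (a joint): Travel in m of the dark steel spring collar, a 31 mm disc round the shaft: 0 when up (its top 8 mm above the plate, 14 mm below the shaft tip), 0.006 when fully down against its hard stop (20 mm below the shaft tip). It pushes up with 3 N at the top and about 7 N fully down, and springs back when let go.
- knob_center (a point): Centre (half-way up) of the loose black knob, which starts standing upright, bore down, on the glass shelf. 38 mm high, 40 mm long (x), 30 mm wide (y) across two parallel vertical gripping flats that face its +y and -y; about 60 g. The white line on its top points to its +x; z up. With the flats matched it slides onto the shaft until its underside meets the collar.
- knob_flat (a point): Point of the loose knob 15 mm from its axis towards +x (white line side), half-way up. On this side lies the flat of the D-shaped bore, which opens in the centre of the knob's underside and is 24 mm deep: flat 3.3 mm from the axis, round side 6.8 mm from the axis.
- pewter_thimble: Loose grey pewter thimble, dimpled, 20 mm across and 25 mm high, standing on the glass shelf; origin at its underside. Leave alone.
- porcelain_thimble: Loose white porcelain thimble with blue flowers, 20 mm across and 25 mm high, standing on the glass shelf; origin at its underside. Leave alone.
- ring_box: Loose walnut ring box, 50 x 55 x 40 mm high, on the glass shelf; origin at the centre of its underside. Leave alone.
- bin_stand: Fixed walnut stand (90 x 120 mm) of the smoked-glass tilting bin, which hangs on a brass pivot between two brass cheeks, about 75 mm high in all; origin at the centre of the stand's underside. Leave alone.
There are look-alikes about, which are no part of the job. Leave any red look-alike of the part that bears knob_center alone.

How it is judged:
On the way, in this order (a step that is already met when the one before it is completed fails the run):
1. the dimmer knob is turned to its off stop (value of joint dimmer below 0.08 rad), for 0.2 s.
2. the loose knob is on the shaft, flats matched, and presses the collar down (value of joint collar above 0.0045 m and horizontal distance between knob_center and shaft_tip below 0.0035 m and x of knob_flat in the frame of shaft_tip above 0.0105 m), for 0.2 s.
At the end, for the whole second after the job is handed in: The dimmer is at its off stop (within 0.1 rad); the knob is on the shaft with flats matched (axis within 3.5 mm, upright within 0.12 rad, underside at least 17 mm below the shaft tip), the collar is held at least 4.5 mm down of its 6 mm with more than 3 N, and the fingers still hold the knob (all of step 2 and value of joint dimmer below 0.1 rad and z of knob_center in the frame of shaft_tip below 0.002 m and angle between knob_center's own z axis and vertical below 0.12 rad and contact force between knob and unit above 3 N and contact force between the fingers and knob above 2 N); the arm keeps its last pose, push and grip.
It fails at once if a thimble or the ring box is disturbed (moved more than 15 mm) (distance of any of pewter_thimble, porcelain_thimble, ring_box from where it was at the start of the episode above 0.015 m).
It fails at once if the tilting bin is touched (contact force between any of the fingers, the arm and bin_stand above 1 N).
It also fails if it takes over 51 s, if anything falls off the work surface, if the arm or the gripper's body presses on something with over 40 N, if the wrist force passes 120 N, or if a joint passes its speed limit or range.

ROBOT

A 6-joint arm with a two-finger parallel gripper is mounted at the origin on the work surface. World frame = base frame: x ahead of the robot, y to its left, z up, the work surface at z = 0. Lengths are in m, angles in rad, forces in N, time in s.
With the tool pointing down it reaches from about 0.4 to 0.825 m from the base axis. Payload 7 kg.
Tool frame: the origin (TCP) lies midway between the tips of the shut fingers; the grasp point (between the pads) lies 19 mm behind it; z points along the fingers, y is the line along which they close (so a half turn about z gives the same grasp; the last joint's range is limited). The gripper opens to 88 mm and grips with 3 to 60 N. Pads are 19 mm wide; open, the fingers measure 130 mm over their backs; the gripper's body (78 mm by 193 mm) begins 47 mm behind the grasp point.
Start: joints at [1.635, 0.359, 0.012, 0, -1.224, -0.288], TCP at [0.15, 0.658, 0.227] pointing down, gripper open.
Joint ranges: [-3.07, 3.07], [-1.43, 2.12], [-1.02, 1.25], [-3.03, 1.67], [-3.05, -0], [-3.03, 3.03]. Speed limits (rad/s): [2.39, 2.39, 3.01, 3.14, 3.14, 3.14].

INTERFACE

Orientations are given as [roll, pitch, yaw] about the fixed x, y, z axes, in that order (R = Rz(yaw) Ry(pitch) Rx(roll)).
In Python, from station import arm, grab_frame, camera_params, spot_in gives the robot as it stands.
- The arm moves only by the shell command python3 -m jog 'ROWS' [FORCE]. ROWS is JSON, a list that holds one entry, the list of rows, each a list of 7 numbers: the shift along the tool's x, y, z in mm, then the turn, a rotation vector about the tool's x, y, z in rad, then the finger opening in mm, from 0 to 87.6. In form: [[[x, y, z, wx, wy, wz, fingers], ...]]. A call has 1 to 20 rows; each row is the pose to reach, as a shift and turn from the pose commanded when the call began, along the tool's axes at that moment; what a row does not reach only later rows make up. A row lasts 1/8 s, in which the tool goes at most 62.5 mm and 10.7 degrees, less where a joint would pass 70% of its speed; a pose out of reach is approached as far as the arm can. A call with a gripper value outside its range is refused whole. The fingers move at their own pace and stop on an object; FORCE is the grip in N (left out, the last holds). Time passes only in rows, so rows that repeat a pose let the fingers close. It gives the time, the measured TCP pose, the force, the opening and the grip force at its end, in the units of the state.
- arm.get_state(): the state, without advancing time (a new reading comes with each control period).
- grab_frame(name): name is "side" or "top" or "wrist"; returns (picture, depth): 400x640x3 uint8, blue, green, red; 400x640 float32, m along the optical axis (not along the pixel's ray), 0 where there is no reading.
- camera_params(name): a dict with "mtx" (3x3 intrinsics, pixels), "k1" (the pictures are not rectified: a ray, as slopes to the right and down, at radius r is drawn at 1 + k1 r^2 times it, then the intrinsics apply), "R" (3x3) and "t" (3): a world point X has camera coordinates R X + t. Camera axes: x right, y down, z forward; pixel columns grow to the right and rows downward; lengths in m; the calibration is good to about 2 mm. A picture is of the moment at which its call begins: read the wrist's pose just before it. camera_params takes no time and is no camera call; for the wrist camera it gives the pose at the moment of the call.
- arm.job_done(): hands the job in; it is judged then, once.
Trained networks look in the newest picture that a camera, given by its name, has taken for a name from the list of things; names that differ only in an ending like _2 or _b are one class to them, and where a whole thing is asked for, a point or a joint stands for the part that bears it (a point fixed in the world has none). Each returns a list of dicts, best first, with "confidence" (0 to 1); they miss things now and then, are a little off and sometimes report something else, mostly with a low value. They report only what shows in the picture. A call takes as long as a camera call. They do not tell look-alikes from the thing itself.
- spot_in(query, camera): "uv" ([column, row] in pixels, amid what is visible of it).
The state is a dict: "t": time; "q": joint angles; "qd": joint speeds; "joint_efforts": joint torques, N m; "eef_pos": TCP position; "ee_rot": TCP orientation; "force": force on the tool from outside, world axes, zero at the start; "moment": the same for the moment, N m; "width": finger opening in m; "gripper_force": force on a finger pad.
Only numpy, scipy, OpenCV 4.12 (cv2) and the standard library are available. Lean on these libraries where they do the work, as an engineer would, in place of code of your own. Each camera call takes 0.05 s, during which the arm holds its last target. There are 200 camera calls.

## Working session

There is one attempt and no reset: what is moved stays moved. The work goes in short steps, Python scripts to look and compute and a shell command to move; the robot and the scene stay as the last step left them, time stands still between calls to the robot, and variables do not carry over. Pictures are saved under pics/ and viewed, at most 10 in all, crops included, and the job is handed in when it is done.

```bash
mkdir -p pics
cat > h.py <<'E'
import numpy as np, cv2
from scipy.spatial.transform import Rotation as Ro
from station import arm, grab_frame, camera_params, spot_in
def ray(name,uv,P=None):
    P=P or camera_params(name); K=np.array(P["mtx"]);R=np.array(P["R"]);t=np.array(P["t"])
    p=np.array([(uv[0]-K[0,2])/K[0,0],(uv[1]-K[1,2])/K[1,1]]); s=p.copy()
    for _ in range(20): s=p/(1+P["k1"]*(s@s))
    return -R.T@t, R.T@np.array([s[0],s[1],1.]),P
def onz(name,uv,z,P=None):
    o,d,_=ray(name,uv,P); return o+d*(z-o[2])/d[2]
def atd(name,uv,dep,P=None):
    o,d,_=ray(name,uv,P); return o+d*dep
def proj(P,X):
    K=np.array(P["mtx"]);c=np.array(P["R"])@np.array(X)+np.array(P["t"]); s=c[:2]/c[2]; s=s*(1+P["k1"]*(s@s))
    return np.array([K[0,0]*s[0]+K[0,2],K[1,1]*s[1]+K[1,2]])
E
cat > a.py <<'E'
from h import *
ims=[]
for n in ["top","side"]:
    im,d=grab_frame(n); cv2.imwrite(f"pics/{n}0.png",im); np.save(f"{n}0.npy",d)
    for q in ["unit","dimmer_grip","shaft_tip","knob_center","pewter_thimble","porcelain_thimble","ring_box","bin_stand"]:
        for r in spot_in(q,n)[:3]:
            u=r["uv"]; dd=d[int(u[1]),int(u[0])]
            print(n,q,np.round(u),round(r["confidence"],2),np.round(atd(n,u,dd),3) if dd>0 else None)
s=arm.get_state();print(s["t"],s["eef_pos"],s["ee_rot"],s["force"])
E
python3 a.py
```

```text
top unit [263. 194.] 0.6 [0.563 0.024 0.048]
top dimmer_grip [240. 192.] 0.57 [0.563 0.078 0.073]
top knob_center [378. 227.] 0.49 [ 0.466 -0.275  0.054]
top knob_center [408. 303.] 0.47 [ 0.272 -0.342  0.04 ]
top pewter_thimble [206. 136.] 0.49 [0.738 0.186 0.035]
top porcelain_thimble [332. 140.] 0.56 [ 0.723 -0.166  0.019]
top ring_box [180. 211.] 0.65 [0.521 0.24  0.052]
top ring_box [445. 165.] 0.51 [ 0.636 -0.474  0.033]
top ring_box [331. 136.] 0.19 [ 0.726 -0.162  0.037]
top bin_stand [446. 166.] 0.86 [ 0.635 -0.476  0.032]
side unit [336. 183.] 0.95 [0.576 0.014 0.044]
side dimmer_grip [327. 160.] 0.68 [0.567 0.082 0.072]
side shaft_tip [340. 189.] 0.51 [ 0.576 -0.035  0.058]
side knob_center [319. 273.] 0.75 [ 0.472 -0.297  0.041]
side knob_center [222. 310.] 0.55 [ 0.271 -0.354  0.037]
side pewter_thimble [378. 147.] 0.49 [0.742 0.194 0.026]
side porcelain_thimble [415. 225.] 0.61 [ 0.727 -0.169  0.024]
side porcelain_thimble [305. 144.] 0.35 [0.532 0.224 0.044]
side ring_box [303. 143.] 0.68 [0.524 0.221 0.05 ]
side bin_stand [425. 333.] 0.81 [ 0.615 -0.515  0.08 ]
0.9 [0.14983845 0.65814429 0.22659445] [-3.14152225e+00  1.72543519e-05 -2.23822300e-01] [ 0.80523982 -0.30278064  0.29701316]
```

View pics/top0.png

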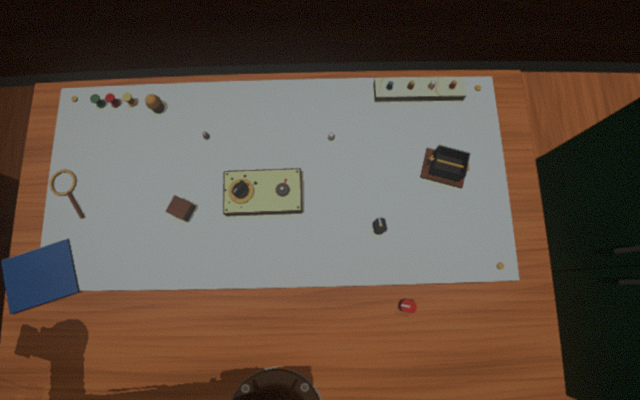

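View pics/side0.png

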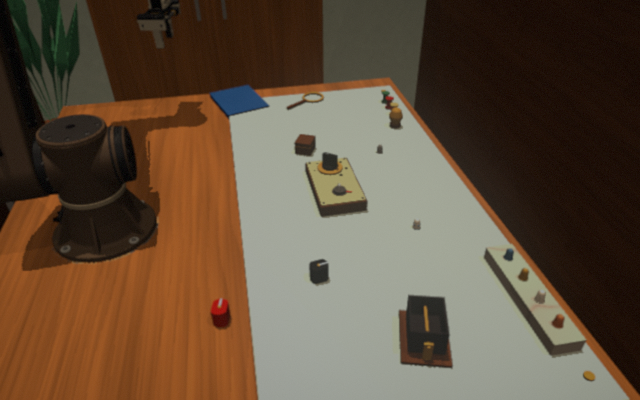

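The top view shows the box at about (262,191), its dimmer at (240,189), the shaft at (283,188) and its red tab just above. The black knob is at (379,226) and the red look-alike at (408,306). The side view agrees. Next I move over the box.

```bash
python3 -m jog '[[[540,520,-70,0,0,0,87],[540,520,-70,0,0,0,87],[540,520,-70,0,0,0,87],[540,520,-70,0,0,0,87],[540,520,-70,0,0,0,87],[540,520,-70,0,0,0,87],[540,520,-70,0,0,0,87],[540,520,-70,0,0,0,87],[540,520,-70,0,0,0,87],[540,520,-70,0,0,0,87],[540,520,-70,0,0,0,87],[540,520,-70,0,0,0,87],[540,520,-70,0,0,0,87],[540,520,-70,0,0,0,87],[540,520,-70,0,0,0,87],[540,520,-70,0,0,0,87]]]'
cat > b.py <<'E'
from h import *
import sys
tag=sys.argv[1]
s=arm.get_state();print(s["t"],np.round(s["eef_pos"],4),np.round(s["ee_rot"],4),np.round(s["q"],3),np.round(s["force"],1))
P=camera_params("wrist"); im,d=grab_frame("wrist"); cv2.imwrite(f"pics/w{tag}.png",im); np.savez(f"w{tag}.npz",d=d,mtx=P["mtx"],k1=P["k1"],R=P["R"],t=P["t"])
for q in sys.argv[2:]:
    for r in spot_in(q,"wrist")[:2]:
        u=r["uv"]; dd=d[int(u[1]),int(u[0])]
        print(q,np.round(u,1),round(r["confidence"],2),np.round(atd("wrist",u,dd,P),4) if dd>0 else None)
E
python3 b.py 1 unit dimmer_grip shaft_tip knob_center
```

```text
t: 2.9
eef_pos: [0.5605, 0.0324, 0.2968]
ee_rot: [-3.141, -0.0, -0.222]
force: [-0.1, -0.2, -0.0]
width: 0.087
gripper_force: 0.0
2.9 [0.5605 0.0324 0.2968] [-3.1412e+00 -3.0000e-04 -2.2180e-01] [ 0.406  0.133 -0.129 -0.    -1.308  0.943] [-0.1 -0.2 -0. ]
unit [318.2 155.7] 0.65 [0.5797 0.0248 0.046 ]
dimmer_grip [275.8 172. ] 0.71 [0.5778 0.0783 0.0901]
shaft_tip [357.  139.7] 0.57 [ 0.5893 -0.0296  0.0486]
knob_center [542.5 177.7] 0.88 [ 0.484  -0.2649  0.05  ]
```

View pics/w1.png

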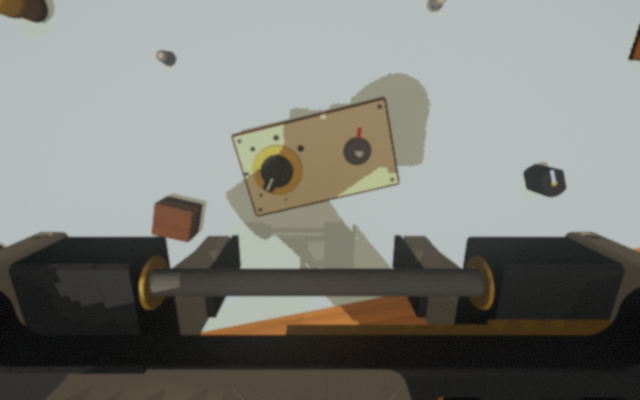

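The wrist view shows the box's plate with corners at (233,135), (385,98), (398,184) and (257,215). The dimmer is at (275,172) with its stripe at (268,184), the shaft at (357,151) with its red tab at (360,132), and the black knob at (545,180) with its line at (553,177).

```bash
cat > c.py <<'E'
from h import *
import sys
tag=sys.argv[1]
Z=np.load(f"w{tag}.npz"); P={k:Z[k] for k in ["mtx","R","t"]}; P["k1"]=float(Z["k1"]); d=Z["d"]
im=cv2.imread(f"pics/w{tag}.png")
v,u=np.mgrid[0:400,0:640]
K=P["mtx"]; pts=np.stack([u,v],-1).reshape(-1,1,2).astype(float)
un=cv2.undistortPoints(pts,K,np.array([P["k1"],0,0,0,0])).reshape(400,640,2)
W=((np.dstack([un,np.ones((400,640))])*d[...,None])-P["t"])@P["R"]
ok=(d>0)&(v<235)
def near(c,r): return ok&(np.hypot(W[...,0]-c[0],W[...,1]-c[1])<r)
def rect(m,n):
    X=W[m][:,:2]; 
    if len(X)<20: print(n,"few");return
    c,s,a=cv2.minAreaRect((X*1000).astype(np.float32)); print(n,len(X),"z",np.round(np.percentile(W[m][:,2],[10,50,90]),4),"c",np.round(c,1),"s",np.round(s,1),"ang",round(a,1), "mean",np.round(X.mean(0)*1000,1))
hsv=cv2.cvtColor(im,cv2.COLOR_BGR2HSV)
z=W[...,2]
E
cat > c1.py <<'E'
from c import *
sh=near((.57,.02),.2)&(np.hypot(W[...,0]-.57,W[...,1]-.02)>.14); print("shelf",np.median(z[sh]))
n=near((.575,.025),.13)
print(np.histogram(z[n],bins=np.arange(0,.1,.005)))
rect(n&(z>.035)&(z<.056),"plate")
D=near((.575,.078),.04); rect(D&(z>.07),"bar")
rect(D&(z>.07)&(hsv[...,2]>110),"barwhite")
S=near((.585,-.03),.05); rect(S&(hsv[...,1]>170)&((hsv[...,0]<8)|(hsv[...,0]>172)),"tab")
rect(S&(hsv[...,2]<85)&(z>.045),"shaftdark")
N=near((.475,-.27),.05); rect(N&(z>.035),"knob"); rect(N&(z>.035)&(hsv[...,2]>130),"line")
cv2.imwrite("pics/crop1.png",cv2.resize(cv2.convertScaleAbs(im[90:225,225:585],alpha=1.4,beta=10),None,fx=2.2,fy=2.2,interpolation=cv2.INTER_CUBIC))
E
python3 c1.py 1
```

```text
shelf 0.010990048884832957
(array([    0,  1533, 10125,     0,     0,     0,     0,    41,  2276,
        8799,  1343,   341,   209,    55,    12,     8,    14,   264,
         112]), array([0.   , 0.005, 0.01 , 0.015, 0.02 , 0.025, 0.03 , 0.035, 0.04 ,
       0.045, 0.05 , 0.055, 0.06 , 0.065, 0.07 , 0.075, 0.08 , 0.085,
       0.09 , 0.095]))
plate 12504 z [0.0443 0.046  0.0509] c [574.3  27.6] s [120.3 210.3] ang 0.7 mean [578.3  21.5]
bar 410 z [0.0867 0.0895 0.0907] c [574.1  82.3] s [14.  41.5] ang 51.3 mean [575.4  81.1]
barwhite 24 z [0.0893 0.0899 0.0909] c [565.   89.9] s [ 2.4 13.7] ang 52.7 mean [564.8  90.1]
tab few
shaftdark 475 z [0.047  0.0538 0.055 ] c [573.1 -30.4] s [42.2 33.4] ang 68.9 mean [576.4 -26.5]
knob 774 z [0.0404 0.0489 0.0501] c [ 473.1 -279.4] s [41.1 31.1] ang 7.7 mean [ 475.4 -276.5]
line 80 z [0.0479 0.0496 0.0506] c [ 473.  -283.5] s [23.8 40.1] ang 82.8 mean [ 480.2 -280.2]
```

View pics/crop1.png

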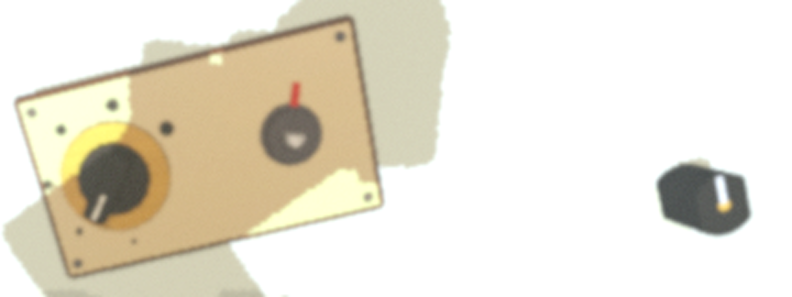

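Measured geometry:
- **Box:** centre (574.3, 27.6) mm, yaw 0.7°, plate at 46 mm.
- **Dimmer:** bar axis at −38.7°, so it stands at about 0.69 rad.

Next I grasp and turn the dimmer.

```bash
python3 -m jog '[[[2,-52,60,0,0,0.16,87],[2,-52,120,0,0,0.32,87],[2,-52,170,0,0,0.453,87],[2,-52,200,0,0,0.453,87],[2,-52,222,0,0,0.453,87],[2,-52,229,0,0,0.453,87],[2,-52,229,0,0,0.453,87],[2,-52,229,0,0,0.453,12],[2,-52,229,0,0,0.453,12],[2,-52,229,0,0,0.453,12],[2,-52,229,0,0,0.453,12],[2,-52,229,0,0,0.453,12],[2,-52,229,0,0,0.453,12],[2,-52,229,0,0,0.453,12]]]' 15
```

```text
t: 4.9
eef_pos: [0.5744, 0.0815, 0.0675]
ee_rot: [3.142, 0.0, -0.677]
force: [0.5, -0.4, -0.6]
width: 0.0224
gripper_force: 0.0
```

```bash
python3 -m jog '[[[0,0,0,0,0,0,8],[0,0,0,0,0,0,8],[0,0,0,0,0,0,8],[0,0,0,0,0,-0.1,8],[0,0,0,0,0,-0.2,8],[0,0,0,0,0,-0.3,8],[0,0,0,0,0,-0.4,8],[0,0,0,0,0,-0.5,8],[0,0,0,0,0,-0.6,8],[0,0,0,0,0,-0.68,8],[0,0,0,0,0,-0.72,8],[0,0,0,0,0,-0.74,8],[0,0,0,0,0,-0.74,8]]]' 20; python3 -c "
from h import *
s=arm.get_state();print(s['moment'],s['ee_rot'])"
```

```text
t: 6.52
eef_pos: [0.5757, 0.0835, 0.0676]
ee_rot: [-3.139, -0.003, 0.063]
force: [2.5, 10.0, -5.6]
width: 0.0144
gripper_force: 20.7
[ 3.55627285 -1.2419299  -0.49378846] [-3.13894513e+00 -2.91418403e-03  6.29315708e-02]
```

Moment of −0.49 N m about z shows the knob is hard against its off stop. I release it, rise, and look at the shaft from nearer.

```bash
python3 -m jog '[[[0,0,0,0,0,0.05,60],[0,0,0,0,0,0.05,60],[0,0,0,0,0,0.05,60],[0,0,-40,0,0,0.05,60],[0,0,-90,0,0,0.05,60],[-25,50,-132,0,0,0.05,60],[-53,110,-132,0,0,0.05,60],[-53,110,-132,0,0,0.05,60],[-53,110,-132,0,0,0.05,60]]]'; python3 b.py 2 shaft_tip collar dimmer_grip
cat > c2.py <<'E'
from c import *
S=near((.575,-.027),.05)
red=S&(hsv[...,1]>150)&((hsv[...,0]<8)|(hsv[...,0]>172)); rect(red,"tab")
yy,xx=np.nonzero(red); print(xx.min(),xx.max(),yy.min(),yy.max()) if len(xx) else 0
print(np.histogram(z[S],bins=np.arange(.04,.075,.002)))
rect(S&(z>.0625),"shaft"); rect(S&(z>.05)&(z<.058),"collar")
rect(near((.574,.082),.04)&(z>.08),"bar")
p=proj(P,(.575,-.0274,.054)); print(p); x,y=int(p[0]),int(p[1])
cv2.imwrite("pics/crop2.png",cv2.resize(im[max(0,y-75):y+75,max(0,x-100):x+100],None,fx=4,fy=4,interpolation=cv2.INTER_CUBIC))
E
python3 c2.py 2
```

```text
t: 7.65
eef_pos: [0.5282, -0.0323, 0.1998]
ee_rot: [-3.141, -0.0, 0.012]
force: [-0.9, 0.6, -0.4]
width: 0.0598
gripper_force: 0.0
7.65 [ 0.5282 -0.0323  0.1998] [-3.1415e+00 -4.0000e-04  1.2100e-02] [ 0.31   0.139 -0.348  0.    -1.084  1.273] [-0.9  0.6 -0.4]
shaft_tip [312.8 142.1] 0.96 [ 0.5771 -0.0291  0.0652]
collar [309.4 140.6] 0.85 [ 0.5777 -0.0257  0.0555]
dimmer_grip [195.5 143.3] 0.69 [0.5765 0.0752 0.0827]
dimmer_grip [532.1 229.8] 0.42 [ 0.4843 -0.2678  0.049 ]
tab 32 z [0.0467 0.0474 0.0486] c [597.6 -33.6] s [ 2.6 11.2] ang 73.3 mean [597.6 -33.6]
315 320 114 125
(array([   8,   76, 3476, 3372,   77,    8,  333,  315,    3,    1,    5,
          1,   21,   50,   24,    0,    0]), array([0.04 , 0.042, 0.044, 0.046, 0.048, 0.05 , 0.052, 0.054, 0.056,
       0.058, 0.06 , 0.062, 0.064, 0.066, 0.068, 0.07 , 0.072, 0.074]))
shaft 96 z [0.0654 0.0671 0.0685] c [573.6 -26.6] s [11.4  8. ] ang 73.6 mean [574.2 -26.8]
collar 659 z [0.053  0.0539 0.0549] c [575.4 -27.2] s [30.2 29.7] ang 0.1 mean [575.7 -27.3]
bar 1005 z [0.085  0.0895 0.2659] c [574.1  68.5] s [41.2 41.6] ang 1.8 mean [573.6  77.5]
[311.13485668 143.23464616]
```

Flat direction is −16.4°, with tab and shaft tip agreeing. The shaft is at (575.3, −27.3) with its tip at 68 mm. Next is the knob.

```bash
python3 -m jog '[[[-50,114,0,0,0,0,87],[-80,180,10,0,0,0,87],[-106,242,20,0,0,0,87],[-106,242,20,0,0,0,87],[-106,242,20,0,0,0,87],[-106,242,20,0,0,0,87],[-106,242,20,0,0,0,87]]]'; python3 b.py 3 knob_center knob_flat
cat > c3.py <<'E'
from c import *
N=near((.473,-.277),.06)
print(np.histogram(z[N],bins=np.arange(0,.06,.004)))
t=N&(z>.044)&(z<.055); rect(t,"top"); rect(t&(hsv[...,2]>140),"line")
x,y=[int(a) for a in proj(P,(.474,-.278,.049))]; print(x,y)
cv2.imwrite("pics/crop3.png",cv2.resize(im[max(0,y-75):y+75,max(0,x-100):x+100],None,fx=4,fy=4,interpolation=cv2.INTER_CUBIC))
E
python3 c3.py 3
python3 - <<'E'
import sys; sys.argv=["","2"]
from c import *
rect(near((.574,.082),.04)&(z>.08)&(z<.1),"bar")
E
```

```text
t: 8.72
eef_pos: [0.4265, -0.2741, 0.1795]
ee_rot: [-3.142, 0.0, 0.014]
force: [0.4, 0.1, -0.2]
width: 0.0873
gripper_force: 0.0
8.725 [ 0.4265 -0.2741  0.1795] [-3.1415  0.      0.0144] [-0.183  0.12  -0.421 -0.    -1.03   1.768] [ 0.4  0.1 -0.2]
knob_center [372.5 308.5] 0.68 [ 0.2806 -0.3433  0.0273]
knob_center [323.7 144.6] 0.67 [ 0.4736 -0.2811  0.0494]
knob_flat [322.4 144.8] 0.95 [ 0.4736 -0.2798  0.0512]
knob_flat [369.  309.8] 0.74 [ 0.2809 -0.3386  0.0302]
(array([   0,    0, 8296,  713,    3,    1,    5,    4,    2,    2,    5,
        105, 1133,    0]), array([0.   , 0.004, 0.008, 0.012, 0.016, 0.02 , 0.024, 0.028, 0.032,
       0.036, 0.04 , 0.044, 0.048, 0.052, 0.056]))
top 1238 z [0.0481 0.049  0.05  ] c [ 473.5 -280.3] s [39.9 29.9] ang 9.2 mean [ 473.9 -280.3]
line 93 z [0.0483 0.0493 0.0504] c [ 481.8 -278.6] s [21.3  4. ] ang 7.4 mean [ 481.6 -278.7]
320 144
bar 892 z [0.0843 0.0894 0.0906] c [573.6  82.2] s [41.2 14.2] ang 1.6 mean [574.5  80.8]
```

View pics/crop3.png

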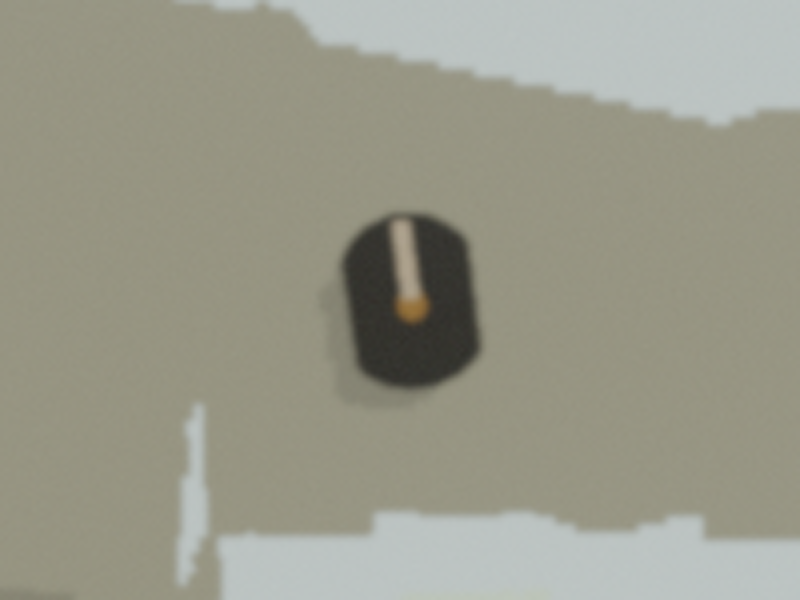

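The dimmer bar reads 1.6°, so it is off. The close-up shows the black knob at the centre with its line pointing up the image, so its yaw is about 9°. Now I grasp it.

```bash
python3 -m jog '[[[47,7,40,0,0,-0.14,64],[47,7,90,0,0,-0.14,64],[47,7,130,0,0,-0.14,64],[47,7,152,0,0,-0.14,64],[47,7,162,0,0,-0.14,64],[47,7,162,0,0,-0.14,64],[47,7,162,0,0,-0.14,20],[47,7,162,0,0,-0.14,20],[47,7,162,0,0,-0.14,20],[47,7,162,0,0,-0.14,20],[47,7,162,0,0,-0.14,20],[47,7,162,0,0,-0.14,20],[47,7,162,0,0,-0.14,20],[47,7,162,0,0,-0.14,20]]]' 40
```

```text
t: 10.62
eef_pos: [0.4729, -0.2814, 0.0179]
ee_rot: [3.141, -0.0, 0.153]
force: [-1.2, -0.4, 5.5]
width: 0.0297
gripper_force: 40.0
```

```bash
python3 -m jog '[[[0,0,-30,0,0,0,20],[0,0,-70,0,0,0,20],[30,-50,-92,0,0,0.1,20],[60,-100,-92,0,0,0.2,20],[90,-150,-92,0,0,0.3,20],[120,-200,-92,0,0,0.4,20],[140,-235.5,-92,0,0,0.439,20],[140,-235.5,-92,0,0,0.439,20],[140,-235.5,-92,0,0,0.439,20],[140,-235.5,-92,0,0,0.439,20]]]'; python3 b.py 4 knob_center shaft_tip
python3 - <<'E'
from h import *
im,d=grab_frame("side"); P=camera_params("side"); x,y=[int(a) for a in proj(P,(.575,-.0274,.07))]
a=cv2.resize(im[y-50:y+50,x-66:x+66],None,fx=4,fy=4,interpolation=cv2.INTER_CUBIC)
w=cv2.imread("pics/w4.png"); w=cv2.resize(w[60:360,130:510],(264*2-264,208)) 
b=np.zeros((608,528,3),np.uint8); b[:400]=a; b[400:,:264]=w; cv2.imwrite("pics/s4.png",b)
E
```

```text
t: 11.88
eef_pos: [0.5747, -0.0281, 0.1094]
ee_rot: [3.141, 0.001, -0.287]
force: [0.2, -0.6, -0.9]
width: 0.0296
gripper_force: 40.0
11.875 [ 0.5747 -0.0281  0.1094] [ 3.1414e+00  5.0000e-04 -2.8680e-01] [ 0.291  0.3   -0.365 -0.    -0.906  0.993] [ 0.2 -0.6 -0.9]
knob_center [317.5 252.2] 0.95 [ 0.5887 -0.0332  0.1404]
shaft_tip [316.  197.5] 0.59 [ 0.5887 -0.0325  0.0473]
```

View pics/w4.png

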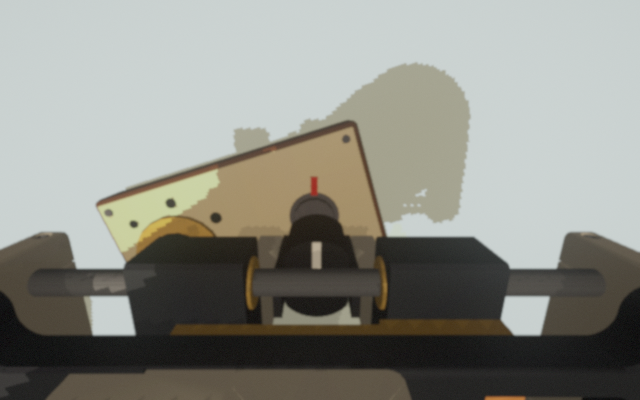

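The wrist view shows the knob at (317,270) with its line along (316,255), in line with the red tab at (314,185) and the collar at (314,205). I check the lateral offset numerically.

```bash
cat > c4.py <<'E'
import sys; sys.argv=["","4"]
from c import *
ok=(d>0)
R=Ro.from_euler("xyz",[3.1414,.0005,-.2868]).as_matrix(); o=np.array([.5747,-.0281,.1094])
T=(W-o)@R*1000
def st(m,n): print(n,m.sum(),np.round(T[m].mean(0),2),np.round(np.percentile(T[m],[3,97],axis=0),1).tolist(), np.round(np.median(z[m]),4))
roi=(u>300)&(u<332)&(v<340)
st(roi&(v>235)&(v<275)&(hsv[...,2]>120)&(hsv[...,1]<90)&(z>.13)&(z<.15),"line")
st((u>260)&(u<380)&(z>.136)&(z<.144)&(v<320)&(hsv[...,2]<70),"knobtop")
red=roi&(v<200)&(hsv[...,1]>150)&((hsv[...,0]<8)|(hsv[...,0]>172))
st(red,"tab"); X=T[red][:,:2]; print(cv2.minAreaRect(X.astype(np.float32)))
c=(u>285)&(u<345)&(v<215)&(v>185)&(hsv[...,2]<100)&(z>.05)&(z<.058); st(c,"collar")
E
python3 c4.py
```

```text
line 231 [ 13.92   0.27 -31.52] [[7.9, -1.6, -32.6], [19.8, 2.1, -30.5]] 0.1409
knobtop 2566 [  3.34   0.41 -30.8 ] [[-17.0, -14.3, -32.2], [20.2, 15.1, -27.9]] 0.1403
tab 98 [23.5  -1.39 62.01] [[17.5, -3.4, 61.0], [29.9, 0.3, 63.1]] 0.0474
((23.45808219909668, -1.5642929077148438), (13.905707359313965, 3.735239028930664), 0.1299799680709839)
collar 490 [ 8.96 -1.21 55.67] [[4.0, -13.7, 54.3], [14.7, 11.3, 58.2]] 0.0538
```

```bash
python3 -m jog '[[[0,-1.25,20,0,0,0,20],[0,-1.25,28,0,0,0,20],[0,-1.25,32,0,0,0,20],[0,-1.25,34,0,0,0,20],[0,-1.25,36,0,0,0,20],[0,-1.25,38,0,0,0,20],[0,-1.25,40,0,0,0,20],[0,-1.25,40,0,0,0,20]]]' 50;  python3 -c "
from h import *
s=arm.get_state();print(s['moment'],s['force'],s['ee_rot'])"
```

```text
t: 13.08
eef_pos: [0.5753, -0.0261, 0.0693]
ee_rot: [3.141, 0.001, -0.286]
force: [-1.1, 0.2, -0.6]
width: 0.0294
gripper_force: 50.0
[-0.09332775  0.30677753 -0.04277729] [-1.0862135   0.19541477 -0.61426057] [ 3.14135691e+00  5.11685242e-04 -2.85799900e-01]
```

It has gone in past the taper with almost no force. I press it home.

```bash
python3 -m jog '[[[0,0,3,0,0,0,20],[0,0,6,0,0,0,20],[0,0,8,0,0,0,20],[0,0,10,0,0,0,20],[0,0,12,0,0,0,20],[0,0,13.5,0,0,0,20],[0,0,14.5,0,0,0,20],[0,0,14.5,0,0,0,20]]]' 60;  python3 -c "
from h import *
s=arm.get_state();print(s['moment'],s['force'],s['ee_rot'])"
```

```text
t: 14.08
eef_pos: [0.5753, -0.0262, 0.0555]
ee_rot: [3.141, 0.0, -0.286]
force: [-4.1, 0.4, 6.5]
width: 0.0297
gripper_force: 60.0
[0.03104822 1.85640759 0.03653916] [-4.07967099  0.4388499   6.46412735] [ 3.14133033e+00  1.63809583e-04 -2.85625562e-01]
```

```bash
python3 -m jog '[[[0,0,0.7,0,0,0,20],[0,0,1.4,0,0,0,20],[0,0,1.4,0,0,0,20],[0,0,1.4,0,0,0,20]]]' 60;  python3 b.py 5 knob_center
python3 - <<'E'
import sys; sys.argv=["","5"]
from c import *
ok=(d>0)
s=arm.get_state(); T=(W-s["eef_pos"])@Ro.from_euler("xyz",s["ee_rot"]).as_matrix()*1000
m=(u>260)&(u<380)&(v>200)&(v<320)&(hsv[...,2]<70)&(z>.075)&(z<.095); print(np.round(T[m].mean(0),1),np.median(z[m]),np.percentile(z[m],[10,90]),s["force"],s["moment"])
E
```

```text
t: 14.58
eef_pos: [0.5753, -0.0262, 0.0549]
ee_rot: [3.141, -0.0, -0.285]
force: [-7.7, 1.1, 13.9]
width: 0.0296
gripper_force: 60.0
14.575 [ 0.5753 -0.0262  0.0549] [ 3.1414e+00 -2.0000e-04 -2.8550e-01] [ 0.294  0.366 -0.42   0.    -0.785  0.991] [-7.7  1.1 13.9]
knob_center [317.4 252.8] 0.62 [ 0.5893 -0.0311  0.0864]
[  5.3   0.3 -30. ] 0.08575473024128055 [0.08017907 0.08669773] [-7.95257476  1.06129798 13.56495862] [0.29528917 2.90076861 0.00622143]
```

View pics/w5.png

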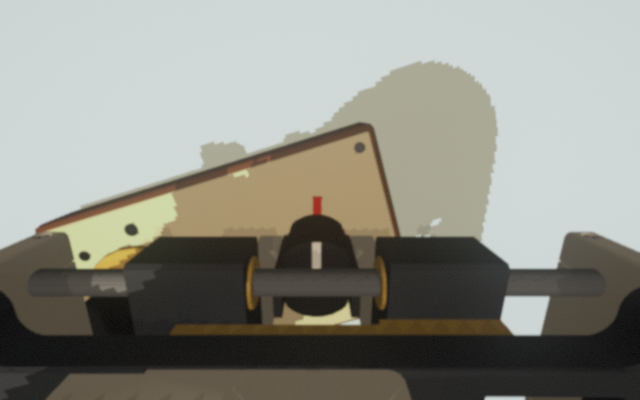

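The knob's line (316,255) still points at the tab (317,205). Its top at 86 mm puts the underside 20 mm below the shaft tip, and the force jumped from 6 to 14 N, so the collar is on its hard stop. I hand in.

```bash
python3 -c "
from station import arm
print(arm.job_done())"
```

```text
the job is handed in; nothing more can be done
None
```

I turned the dimmer to its off stop, pushed the loose knob onto the D-shaft with the flats matched, and handed the job in at about 14.6 s with the knob still gripped and the collar pressed fully down; no verdict came back from the judging.

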